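# Roll the cup warmer's thumbwheel up for the mug

### The arm

A 6-joint arm with a two-finger parallel gripper is mounted at the origin on a cart in front of the work surface, level with it; the furniture and walls round the work are solid. World frame = base frame: x ahead of the robot, y to its left, z up, the work surface at z = 0. Lengths are in m, angles in rad, forces in N, time in s.
With the tool pointing down it reaches from about 0.425 to 0.925 m from the base axis. Payload 12.5 kg.
Tool frame: the origin (TCP) lies between the finger pads; the fingertips stand 17 mm ahead of it and the grasp point (between the pads) lies 2 mm behind it (arm.finger_overhang is the z of the fingertips in the tool frame, in m); z points along the fingers, y is the line along which they close (so a half turn about z gives the same grasp; the last joint's range is limited). The gripper opens to 85 mm and grips with 20 to 120 N. Pads are 22 mm wide; open, the fingers measure 114 mm over their backs; the gripper's body (76 mm by 85 mm) begins 54 mm behind the grasp point. The pads swing forward as they close: fully open they stand 13 mm farther back than shut.
Start: joints at [-1.426, 0.491, 1.559, -0, 1.092, -0.106], TCP at [0.155, -0.605, 0.248] pointing down, gripper open.
Joint ranges: [-3.1, 3.1], [-0.84, 2.19], [0.05, 2.79], [-1.13, 4.28], [0.06, 2.93], [-2.69, 2.69]. Speed limits (rad/s): [2.22, 2.22, 2.79, 3.14, 3.14, 3.14].

### API

Orientations are given as a 3x3 rotation matrix whose columns are the frame's x, y, z axes.
In Python, from rig import sensors, eyes, order, arm gives the robot as it stands.
- The arm moves only by the tool jog_arm, never from a script. Its argument "rows" is a list of rows, each a list of 5 numbers: the shift along the tool's x, y, z as a fraction of full scale, then the turn about the tool's z as a fraction of full scale, then the closure in counts, from 0 (fully open) to 255 (shut). A call has 1 to 12 rows; each row shifts and turns the commanded pose from where the row before left it, along the tool's axes as they then stand; what a row does not reach is not made up. Full scale, the value 1, is 2 cm for a shift and 0.08 rad for a turn. A row lasts 1/12 s, in which the tool goes at most 41.7 mm and 7.16 degrees, less where a joint would pass 70% of its speed; a pose out of reach is approached as far as the arm can. A call with a number of a shift or a turn outside -1 to 1 is refused whole. A call with a gripper value outside its range is refused whole. The fingers move at their own pace and stop on an object; "newtons" is the grip in N (left out, the last holds). Time passes only in rows, so rows that do not move let the fingers close. It gives the time, the measured TCP pose, the force, the opening and the grip force at its end, in the units of the state.
- sensors.sense(): the state, without advancing time (a new reading comes with each control period).
- eyes.read_camera(name): name is "scene" or "top"; returns a dict with "pixels" (420x560x3 uint8, blue, green, red), "depth" (420x560 float32, m along the optical axis (not along the pixel's ray), 0 where there is no reading), "K" (3x3 intrinsics, pixels), "dist_coeffs" ([k1, k2, p1, p2, k3] as OpenCV has them; the pictures are not rectified), "R" (3x3) and "t" (3): a world point X has camera coordinates R X + t. Camera axes: x right, y down, z forward; pixel columns grow to the right and rows downward; lengths in m; the calibration is good to about 2 mm. A picture is of the moment at which its call begins.
- order.close_job(): hands the job in; it is judged then, once.
Trained networks look in a picture, given as the dict that the camera call returned (one of the last four; its "shot" number tells which), for a name from the list of things; names that differ only in an ending like _2 or _b are one class to them, and where a whole thing is asked for, a point or a joint stands for the part that bears it (a point fixed in the world has none). Each returns a list of dicts, best first, with "confidence" (0 to 1); they miss things now and then, are a little off and sometimes report something else, mostly with a low value. They report only what shows in the picture. A call takes as long as a camera call.
- eyes.cut_out(label, picture): "region" (420x560 bool, what is visible of it) and "rect" ([left, top, width, height] in pixels, round what is visible of it).
- eyes.pinpoint(label, picture): "xy" ([column, row] in pixels: a listed point, or the origin of a listed thing).
The state is a dict: "clock": time; "joints": joint angles; "dq": joint speeds; "joint_torque": joint torques, N m; "eef_pos": TCP position; "tcp_rot": TCP orientation; "ft_force": force on the tool from outside, world axes, zero at the start; "torque": the same for the moment, N m; "opening": finger opening in m; "grasp_force": force on a finger pad.
Only numpy, scipy, OpenCV 4.12 (cv2) and the standard library are available. Lean on these libraries where they do the work, as an engineer would, in place of code of your own. Each camera call takes 0.05 s, during which the arm holds its last target. There are 200 camera calls.

### The job

The two-cup warmer has a thumbwheel in front of each plate. With a fingertip, roll the wheel of the plate on which the mug stands to the right, all the way up to its stop (pointer at the longest bar). Leave the jug's wheel at its low setting, and do not shift the mug or the jug.

Things in the scene. Friction and masses are not known exactly. Their poses are not given: they have to be found in the camera images.
- warmer: Two-cup warmer, fixed on a wooden board (its top 24 mm above the worktop): aluminium housing 200 mm deep (x), 256 mm wide (y), 37 mm high, black strip with the two wheels along its front. Origin: centre of its footprint on the board; x to its back (away from the wheels), y to its left, z up. Dark plates 106 mm across, 40 mm above the board, at (0.040, +0.064) and (0.040, -0.064); mug and jug stand on them, either way round.
- mug: White glazed mug, 98 mm across, 90 mm tall, handle to the back, standing on one of the plates (top 130 mm above the board). Origin: centre of the underside, handle included, 15 mm from the centre of the round body; z up. It is on the left plate if its y in the warmer's frame is positive, else on the right.
- jug: Steel milk jug with a spout, 77 mm across, 84 mm tall, handle to the back, standing on the other plate. Origin: centre of the underside of its bounding box, handle included; z up.
- wheel_left (a joint): Left plate's thumbwheel: ribbed grey, 40 mm across, 16 mm wide, sunk in a slot so that only its top 10 mm shows. Axle along the warmer's x through (-0.070, +0.064); wheel top 46 mm above the board. Value: turn in rad, 0 = low, 1.2 = stop at high; grows as its top is rolled to the right (-y of the warmer), 20 mm per rad. Starts at 0.05 to 0.3; stays where left; turns with about 1.5 N at the rim.
- wheel_right (a joint): Right plate's wheel, the same as the left, at (-0.070, -0.064). A fingertip grips it by friction: about 5 to 15 N down, then a level stroke to the right; more strokes if need be. Both turn back as easily: land on the top, not on a flank, and lift only once off the right side. Behind each a white pointer moves 40 mm to the right in all, along six bars, shortest (low) to longest (high).

How it is judged:
By the outcome, as a careful person would: the job done as asked, in the order asked, and still so for the second after the job is handed in, with the robot touching nothing.
It also fails if it takes over 32 s, if anything falls off the work surface, if the arm or the gripper's body presses on something with over 40 N, if the wrist force passes 120 N, or if a joint passes its speed limit or range.

## Working session

There is one attempt and no reset: what is moved stays moved. The work goes in short steps, Python scripts to look and compute and a tool call to move; the robot and the scene stay as the last step left them, time stands still between calls to the robot, and variables do not carry over. Pictures are saved under pics/ and viewed, at most 10 in all, crops included, and the job is handed in when it is done.

Besides the shell and the picture viewer there is one more tool, called as name([rows], argument=value, ...), one row to a line, values as JSON. jog_arm: Moves the arm, as the interface text tells. Shift numbers are shares of 2 cm and turn numbers shares of 0.08 rad, none past 1 either way. Its arguments: {"type":"object","properties":{"rows":{"type":"array"},"newtons":{"type":"number"}},"required":["rows"]}

```bash
mkdir -p pics
cat > h.py <<'E'
import numpy as np, cv2
from rig import sensors, eyes, order, arm
def px2w(p, uv, z=None, depth=None):
    n=cv2.undistortPoints(np.array([[uv]],float),p["K"],np.array(p["dist_coeffs"],float))[0,0]
    R=np.array(p["R"]);t=np.array(p["t"]); d=R.T@np.array([n[0],n[1],1]); c=-R.T@t
    if z is not None: return c+d*(z-c[2])/d[2]
    return c+d*depth
E
python3 - <<'E'
from h import *
s=sensors.sense(); print(s["clock"],s["eef_pos"],s["tcp_rot"],s["opening"])
for n in ("top","scene"):
    p=eyes.read_camera(n); cv2.imwrite(f"pics/{n}1.png",p["pixels"])
    for l,z in (("warmer",.024),("mug",.064),("jug",.064),("wheel_left",.06),("wheel_right",.06)):
        for d in eyes.pinpoint(l,p)[:2]: print(n,l,d["xy"],round(d["confidence"],2),px2w(p,d["xy"],z).round(4))
        for d in eyes.cut_out(l,p)[:2]:
            print("   cut",d["rect"],round(d["confidence"],2))
E
```

```text
0.0 [ 0.15509151 -0.60522378  0.24771531] [[ 9.68717727e-01  2.48165140e-01 -1.71106485e-04]
 [ 2.48165171e-01 -9.68717053e-01  1.14857459e-03]
 [ 1.19282403e-04 -1.15510723e-03 -9.99999326e-01]] 0.08540817484500478
top warmer [320.3, 208.4] 0.7 [ 0.5327 -0.3481  0.024 ]
   cut [233.7, 135.5, 169.5, 144.3] 0.93
top mug [361.8, 182.3] 0.59 [ 0.5796 -0.4098  0.064 ]
   cut [332.8, 139.6, 72.9, 72.2] 0.93
top jug [290.4, 158.2] 0.79 [ 0.6035 -0.2837  0.064 ]
   cut [265.5, 122.2, 46.0, 69.0] 0.84
   cut [331.5, 141.3, 73.2, 71.2] 0.27Traceback (most recent call last):
  File "<stdin>", line 6, in <module>
ValueError: it knows: jug, mug, warmer
```

Run:
```python
from h import *
p=eyes.read_camera("top"); q=eyes.read_camera("scene")
cv2.imwrite("pics/top2.png",cv2.resize(p["pixels"][90:310,190:440],(750,660))[:600]); cv2.imwrite("pics/scene2.png",q["pixels"])
for n,pp in (("top",p),("scene",q)):
  print(n,(-pp["R"].T@pp["t"]).round(3))
for l,z in (("warmer",.024),("mug",.064),("jug",.064)):
    for d in eyes.pinpoint(l,q)[:2]: print(l,d["xy"],round(d["confidence"],2),px2w(q,d["xy"],z).round(4))
```

```text
top [ 0.343 -0.31   0.905]
scene [ 0.053 -0.888  0.425]
warmer [296.3, 249.3] 0.84 [ 0.5408 -0.3405  0.024 ]
mug [340.7, 236.7] 0.66 [ 0.5756 -0.4118  0.064 ]
jug [301.7, 210.1] 0.89 [ 0.6011 -0.2886  0.064 ]
```

View pics/top2.png

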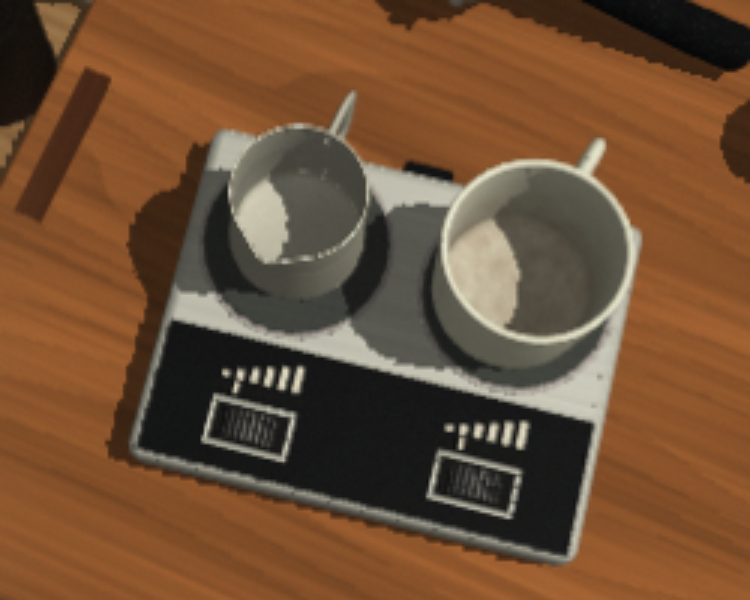

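View pics/scene2.png

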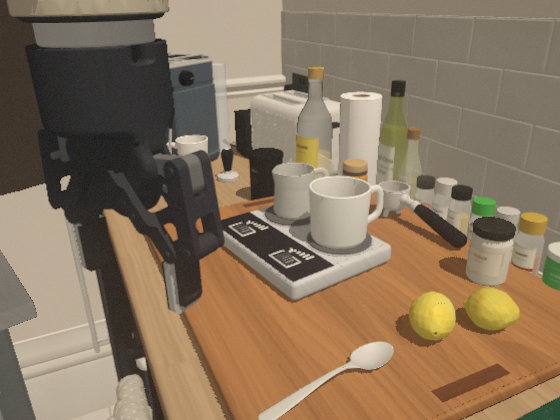

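The pictures show the mug (white) on the right plate and the jug on the left. The wheel frames are centred near top-image px (348.3, 251.0) on the right and (273.0, 232.3) on the left, and both pointers are near low.

```bash
python3 - <<'E'
from h import *
p=eyes.read_camera("top"); q=eyes.read_camera("scene")
r=px2w(p,(348.3,251),.061); l=px2w(p,(273,232.3),.061)
print("top",r.round(4),l.round(4),np.linalg.norm(l-r))
r2=px2w(q,(289,259),.061); l2=px2w(q,(248.5,228.5),.061); print("scene",r2.round(4),l2.round(4),np.linalg.norm(l2-r2))
y=(l-r)[:2]; yaw=np.arctan2(-y[0],y[1]); print("yaw",yaw)
d=p["depth"]
for uv in ((348,251),(310,243),(390,240),(330,150)): print(uv, px2w(p,uv,depth=d[uv[1],uv[0]]).round(4))
# housing outline check: back-project warmer mask
for l_ in ("mug","warmer"):
  m=eyes.cut_out(l_,p)[0]["region"]; v,u=np.nonzero(m)
  P=np.array([px2w(p,(a,b),depth=d[b,a]) for a,b in zip(u,v) if d[b,a]>0])
  if l_=="warmer":
    P=P[(abs(P[:,2]-.061)<.006)]; (c,s,a)=cv2.minAreaRect(P[:,:2].astype(np.float32)); print("rect",c,s,a)
  else:
    P=P[P[:,2]>.145]; print("mug rim",cv2.minEnclosingCircle(P[:,:2].astype(np.float32)))
wh=r[:2]; s=sensors.sense(); R=np.array(s["tcp_rot"]); 
print("tcp yaw",np.arctan2(R[1,0],R[0,0]), s["clock"],arm.finger_overhang)
E
python3 - <<'E'
import cv2
a=cv2.imread("pics/scene2.png")[205:285,215:335]; cv2.imwrite("pics/s3.png",cv2.resize(a,(780,520),interpolation=cv2.INTER_CUBIC))
E
```

```text
top [ 0.4605 -0.402   0.061 ] [ 0.4724 -0.2741  0.061 ] 0.12848884177698497
scene [ 0.4669 -0.4065  0.061 ] [ 0.4841 -0.2794  0.061 ] 0.12830121763058233
yaw -0.09270872516368206
(348, 251) [ 0.4593 -0.4007  0.0687]
(310, 243) [ 0.4641 -0.3376  0.0604]
(390, 240) [ 0.4959 -0.4751  0.0227]
(330, 150) [ 0.6295 -0.3491  0.0606]
mug rim ((0.580425500869751, -0.412148654460907), 0.06004505604505539)
rect (0.5345853567123413, -0.3435349464416504) (0.25447869300842285, 0.19845207035541534) 84.48772430419922
tcp yaw 0.25086170839531763 0.8 0.017
```

View pics/s3.png

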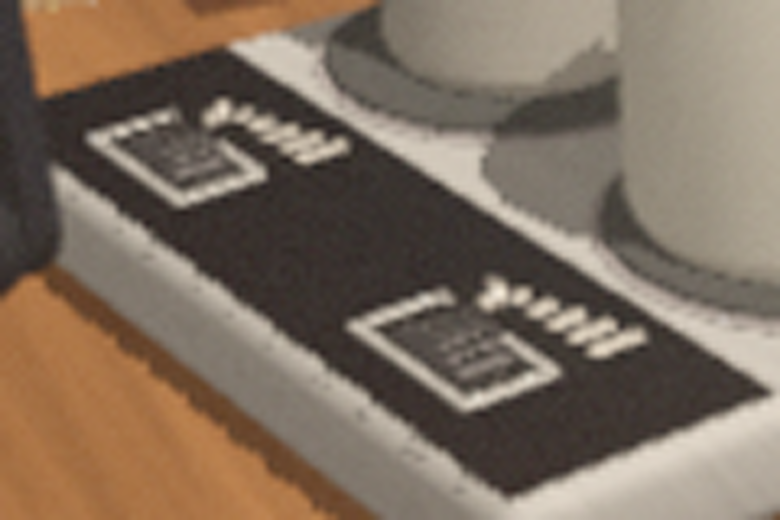

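jog_arm([
  [0,0,0,1,255],
  [0,0,0,1,255],
  [0,0,0,1,255],
  [0,0,0,1,255],
  [0,0,0,0.31,255],
  [0.95,-0.78,0,0,255],
  [0.95,-0.78,0,0,255],
  [0.95,-0.78,0,0,255],
  [0.95,-0.78,0,0,255],
  [0.95,-0.78,0,0,255],
  [0.95,-0.78,0,0,255],
  [0.95,-0.78,0,0,255],
], newtons=30)

```text
clock: 1.8
eef_pos: [0.2987, -0.5085, 0.2484]
tcp_rot: [[0.996, -0.092, 0.0], [-0.092, -0.996, -0.0], [0.0, 0.0, -1.0]]
ft_force: [0.2, -0.5, -0.3]
opening: -0.0
grasp_force: 0.0
```

jog_arm([
  [0.95,-0.78,0,0,255],
  [0.95,-0.78,0,0,255],
  [0.95,-0.78,0,0,255],
  [0.95,-0.78,0,0,255],
  [0.95,-0.78,0.5,0,255],
  [0.95,-0.78,0.5,0,255],
  [0.95,-0.78,0.5,0,255],
  [0.95,-0.78,0.5,0,255],
  [0,0,1,0,255],
  [0,0,1,0,255],
  [0,0,0.5,0,255],
  [0,0,0,0,255],
])

```text
clock: 2.8
eef_pos: [0.4603, -0.3986, 0.1563]
tcp_rot: [[0.996, -0.093, -0.002], [-0.093, -0.996, 0.003], [-0.003, -0.002, -1.0]]
ft_force: [0.0, 0.3, -0.1]
opening: 0.0001
grasp_force: 0.0
```

jog_arm([
  [0,0,1,0,255],
  [0,0,1,0,255],
  [0,0,0.9,0,255],
  [0,0,0,0,255],
  [0,0,0,0,255],
])

```text
clock: 3.22
eef_pos: [0.4608, -0.3997, 0.1008]
tcp_rot: [[0.996, -0.094, -0.0], [-0.094, -0.996, 0.0], [-0.0, -0.0, -1.0]]
ft_force: [0.8, -0.3, 0.3]
opening: -0.0003
grasp_force: 0.0
```

Run:
```python
from h import *
q=eyes.read_camera("scene"); p=eyes.read_camera("top")
a=cv2.resize(q["pixels"][175:285,215:335],(480,440),interpolation=cv2.INTER_CUBIC)
cv2.imwrite("pics/s4.png",a)
print(sensors.sense()["eef_pos"])
```

```text
[ 0.46122078 -0.39993343  0.10191654]
```

View pics/s4.png

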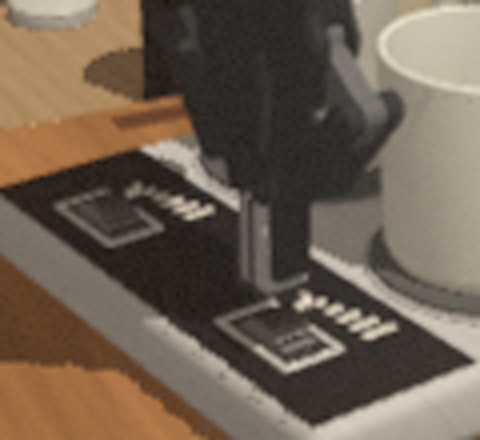

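The fingers are shut and hover about 14 mm above the right wheel: tips near crop (275, 285), wheel at (280, 330). I'll go down gently.

jog_arm([
  [0,0,0.3,0,255],
  [0,0,0.25,0,255],
  [0,0,0.1,0,255],
  [0,0,0,0,255],
  [0,0,0,0,255],
])

```text
clock: 3.73
eef_pos: [0.4608, -0.3993, 0.0873]
tcp_rot: [[0.996, -0.094, -0.0], [-0.094, -0.996, 0.0], [-0.0, -0.0, -1.0]]
ft_force: [0.7, 0.1, -0.2]
opening: -0.0004
grasp_force: 0.0
```

jog_arm([
  [0,0,0.05,0,255],
  [0,0,0,0,255],
])

```text
clock: 3.9
eef_pos: [0.4609, -0.3994, 0.087]
tcp_rot: [[0.996, -0.094, 0.0], [-0.094, -0.996, -0.001], [0.0, 0.001, -1.0]]
ft_force: [-1.8, 1.2, 5.4]
opening: -0.0001
grasp_force: 3.0
```

jog_arm([
  [0,0,0.04,0,255],
  [0,0,0,0,255],
])

```text
clock: 4.07
eef_pos: [0.4609, -0.3996, 0.0869]
tcp_rot: [[0.996, -0.094, 0.001], [-0.094, -0.996, -0.001], [0.001, 0.001, -1.0]]
ft_force: [-2.9, 1.9, 12.8]
opening: 0.0
grasp_force: 6.4
```

Firm at about 13 N. Now I'll stroke right in small steps.

jog_arm([
  [0,0.1,0,0,255],
  [0,0.1,0,0,255],
  [0,0.1,0,0,255],
  [0,0.1,0,0,255],
  [0,0,0,0,255],
])

```text
clock: 4.48
eef_pos: [0.4602, -0.4078, 0.0868]
tcp_rot: [[0.996, -0.094, 0.001], [-0.094, -0.996, -0.001], [0.001, 0.001, -1.0]]
ft_force: [-3.4, 0.4, 12.7]
opening: -0.0001
grasp_force: 6.2
```

Run:
```python
from h import *
q=eyes.read_camera("scene")
a=cv2.resize(q["pixels"][205:285,225:335],(770,560),interpolation=cv2.INTER_CUBIC)
cv2.imwrite("pics/s5.png",a)
s=sensors.sense();print(s["eef_pos"],s["ft_force"])
```

```text
[ 0.46022498 -0.40780338  0.08680681] [-3.75140759  0.79920669 12.60698884]
```

View pics/s5.png

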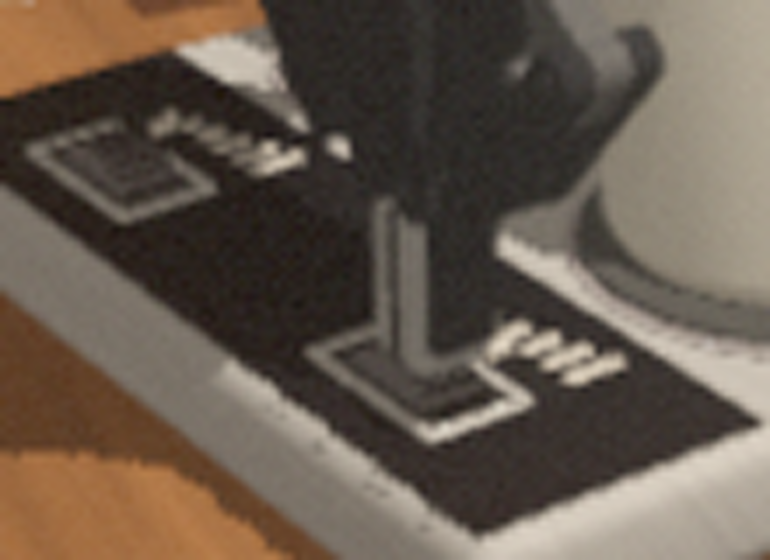

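The tip sits on the wheel at crop (430, 365), and the pointer near (495, 350) is partly hidden. Force is steady, so I'll continue.

jog_arm([
  [0,0.1,0,0,255],
  [0,0.1,0,0,255],
  [0,0.1,0,0,255],
  [0,0,0,0,255],
])

```text
clock: 4.87
eef_pos: [0.4596, -0.4136, 0.086]
tcp_rot: [[0.996, -0.094, 0.001], [-0.094, -0.996, -0.001], [0.001, 0.001, -1.0]]
ft_force: [-0.4, -0.4, 5.9]
opening: -0.0002
grasp_force: 2.9
```

jog_arm([
  [0,0.1,0,0,255],
  [0,0.1,0,0,255],
  [0,0,0,0,255],
])

```text
clock: 5.12
eef_pos: [0.4591, -0.4174, 0.0853]
tcp_rot: [[0.996, -0.094, -0.0], [-0.094, -0.996, 0.0], [-0.0, -0.0, -1.0]]
ft_force: [-0.9, -0.0, 0.6]
opening: -0.0001
grasp_force: 0.0
```

jog_arm([
  [0,0.3,0,0,255],
  [0,0.4,0,0,255],
  [0,0,-0.8,0,255],
  [0,1,-1,0,255],
  [0,1,-1,0,255],
  [0,1,0,0,255],
  [0,0,0,0,255],
])

```text
clock: 5.7
eef_pos: [0.4518, -0.4948, 0.1427]
tcp_rot: [[0.995, -0.096, 0.002], [-0.096, -0.995, -0.003], [0.002, 0.003, -1.0]]
ft_force: [-0.7, -0.8, -0.7]
opening: -0.0002
grasp_force: 0.0
```

Run:
```python
from h import *
q=eyes.read_camera("top")
a=cv2.resize(q["pixels"][205:275,245:385],(800,400),interpolation=cv2.INTER_CUBIC)
cv2.imwrite("pics/t6.png",a)
s=sensors.sense();print(s["eef_pos"],s["ft_force"])
```

```text
[ 0.45161595 -0.49271885  0.14156393] [ 0.01495576  0.63406757 -0.52439114]
```

View pics/t6.png

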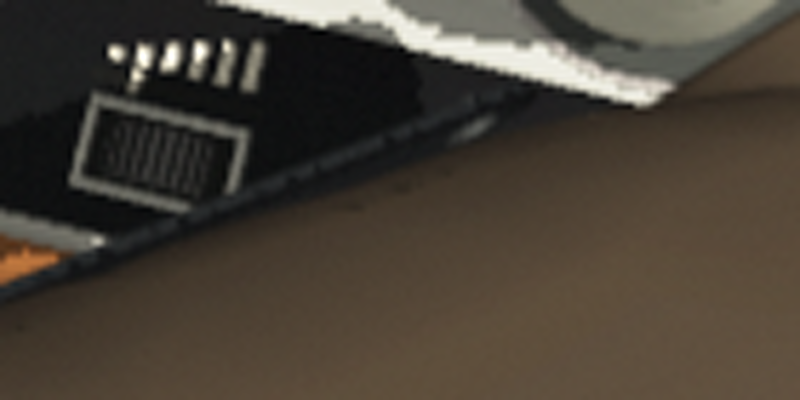

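The arm hides the right wheel from above. The left pointer at (135, 75) is unchanged, so I'll use the scene camera.

Run:
```python
from h import *
q=eyes.read_camera("scene")
a=cv2.resize(q["pixels"][205:285,225:335],(770,560),interpolation=cv2.INTER_CUBIC)
cv2.imwrite("pics/s7.png",a)
```

```text
(no output)
```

View pics/s7.png

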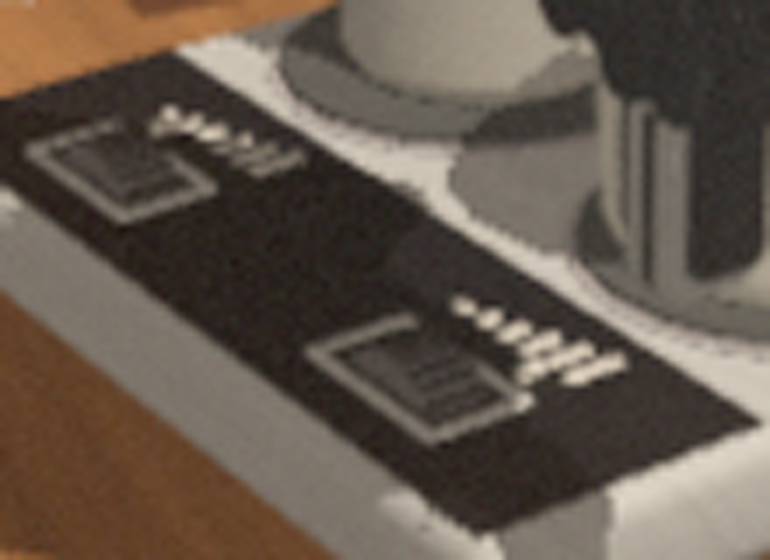

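The right pointer is now near the fourth bar, at crop (530, 378). One more stroke from the same landing point is needed.

jog_arm([
  [0,-1,0,0,255],
  [0,-1,0,0,255],
  [0,-1,0,0,255],
  [0,-1,0,0,255],
  [0,-0.6,0,0,255],
  [0,0,1,0,255],
  [0,0,1,0,255],
  [0,0,0.4,0,255],
  [0,0,0.2,0,255],
  [0,0,0.1,0,255],
  [0,0,0,0,255],
  [0,0,0,0,255],
])

```text
clock: 6.8
eef_pos: [0.461, -0.3996, 0.0882]
tcp_rot: [[0.996, -0.094, 0.001], [-0.094, -0.996, -0.001], [0.001, 0.001, -1.0]]
ft_force: [-0.2, -0.1, -0.3]
opening: 0.0002
grasp_force: 0.0
```

jog_arm([
  [0,0,0.05,0,255],
  [0,0,0,0,255],
])

```text
clock: 6.97
eef_pos: [0.461, -0.3996, 0.0871]
tcp_rot: [[0.996, -0.094, 0.001], [-0.094, -0.996, -0.001], [0.001, 0.001, -1.0]]
ft_force: [-0.1, -0.5, 1.3]
opening: -0.0002
grasp_force: 0.6
```

Press to about 13 N, then stroke right, watching for the stop (sideways force).

jog_arm([
  [0,0,0.06,0,255],
  [0,0,0,0,255],
])

```text
clock: 7.13
eef_pos: [0.4611, -0.3997, 0.0869]
tcp_rot: [[0.996, -0.094, 0.001], [-0.094, -0.996, -0.002], [0.001, 0.002, -1.0]]
ft_force: [-3.5, 1.9, 12.0]
opening: -0.0001
grasp_force: 6.1
```

jog_arm([
  [0,0.1,0,0,255],
  [0,0.1,0,0,255],
  [0,0.1,0,0,255],
  [0,0.1,0,0,255],
  [0,0,0,0,255],
])

```text
clock: 7.55
eef_pos: [0.4605, -0.4067, 0.0869]
tcp_rot: [[0.996, -0.094, 0.001], [-0.094, -0.996, 0.0], [0.001, -0.0, -1.0]]
ft_force: [0.6, 7.7, 15.3]
opening: -0.0002
grasp_force: 7.5
```

jog_arm([
  [0,0.1,0,0,255],
  [0,0.1,0,0,255],
  [0,0,0,0,255],
])

```text
clock: 7.8
eef_pos: [0.4601, -0.4113, 0.0865]
tcp_rot: [[0.996, -0.094, 0.001], [-0.094, -0.996, -0.001], [0.001, 0.001, -1.0]]
ft_force: [0.7, 3.4, 9.5]
opening: 0.0001
grasp_force: 4.7
```

A 7.7 N sideways force means the stop was reached. I'll slide off to the right, lift and check.

jog_arm([
  [0,0.2,0,0,255],
  [0,0.3,0,0,255],
  [0,0.5,0,0,255],
  [0,0.5,0,0,255],
  [0,0,-0.8,0,255],
  [0,1,-1,0,255],
  [0,1,-1,0,255],
  [0,1,-1,0,255],
  [0,1,0,0,255],
  [0,0,0,0,255],
  [0,0,0,0,255],
])

```text
clock: 8.72
eef_pos: [0.4486, -0.5218, 0.1608]
tcp_rot: [[0.995, -0.096, -0.0], [-0.096, -0.995, 0.0], [-0.0, -0.0, -1.0]]
ft_force: [-0.8, 1.3, 0.7]
opening: 0.0001
grasp_force: 0.0
```

Run:
```python
from h import *
q=eyes.read_camera("scene")
a=cv2.resize(q["pixels"][205:285,225:335],(770,560),interpolation=cv2.INTER_CUBIC)
cv2.imwrite("pics/s8.png",a)
for l in ("mug","jug"): print(l,px2w(q,eyes.pinpoint(l,q)[0]["xy"],.064).round(4))
```

```text
mug [ 0.5846 -0.4106  0.064 ]
jug [ 0.5965 -0.2887  0.064 ]
```

View pics/s8.png

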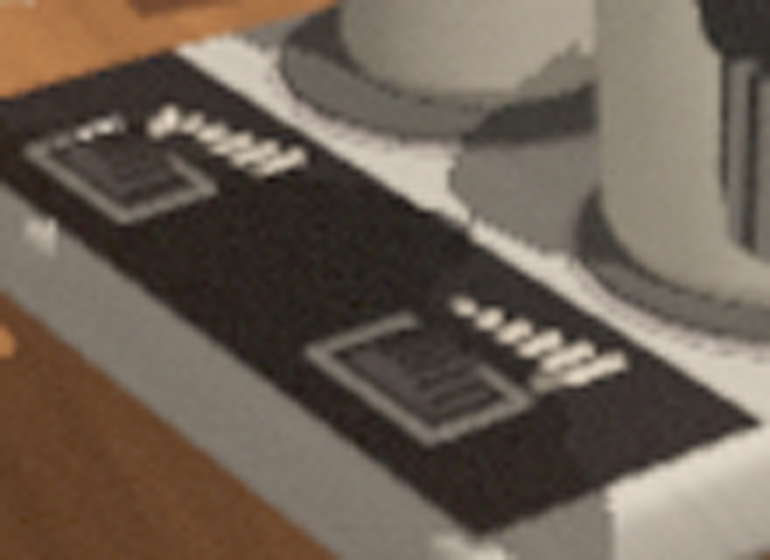

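The right pointer seems to be near (548, 383), in shade and unclear. I'll back the arm off for a clear top view.

jog_arm([
  [0,1,-1,0,255],
  [-1,1,-1,0,255],
  [-1,1,-1,0,255],
  [-1,1,-1,0,255],
  [-1,0.5,0,0,255],
  [-1,0,0,0,255],
  [-1,0,0,0,255],
  [-1,0,0,0,255],
  [-1,0,0,0,255],
  [-1,0,0,0,255],
  [-1,0,0,0,255],
  [-1,0,0,0,255],
])

```text
clock: 9.87
eef_pos: [0.2214, -0.5887, 0.241]
tcp_rot: [[0.996, -0.093, -0.0], [-0.093, -0.996, 0.001], [-0.0, -0.001, -1.0]]
ft_force: [0.5, -1.1, 0.2]
opening: 0.0001
grasp_force: 0.0
```

Run:
```python
from h import *
q=eyes.read_camera("top")
a=cv2.resize(q["pixels"][205:275,255:395],(800,400),interpolation=cv2.INTER_CUBIC)
cv2.imwrite("pics/t9.png",cv2.convertScaleAbs(a,alpha=1.4))
for l in ("mug","jug"): print(l,px2w(q,eyes.pinpoint(l,q)[0]["xy"],.064).round(4))
```

```text
Traceback (most recent call last):
IndexError: list index out of range
```

View pics/t9.png

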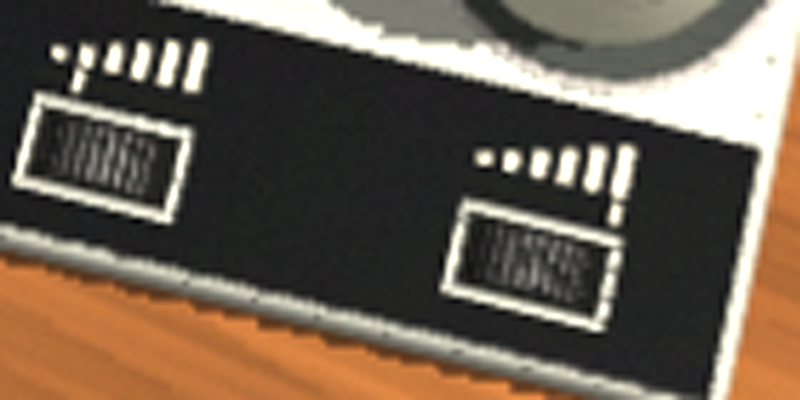

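The right pointer at (617, 210) lines up with the longest bar (base at (622, 190)). The left pointer at (78, 80) is unchanged.

```bash
python3 -c "
from rig import order; print(order.close_job())"
```

```text
the job is handed in; nothing more can be done
None
```

The mug's wheel (the right one) is rolled up to its stop, with its pointer at the longest bar. The jug's wheel is still at its low setting, the gripper came near neither the mug nor the jug, and the job is handed in.

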